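Roll the rolling pin onto the parking band of the pastry mat

TASK

Clear the middle of the pastry mat for the next sheet of dough: roll the wooden rolling pin gently along the mat, without gripping it or lifting it off the mat, to the broad dark band (not the thin line), and leave it lying still on that band, centred on it and lengthwise along it. Leave the small metal cup on the mat's corner where it stands.

Things in the scene. Friction and masses are not known exactly. Their poses are not given: they have to be found in the camera images.
- pin: Plain wooden rolling pin: a cylinder 45 mm thick, 200 mm long, a thin dark ring near each end, 0.2 to 0.35 kg, lying between the two marks, nearly parallel to them. Origin at its centre, 22.5 mm above the mat; x along its length, y and z turn as it rolls. Friction about 0.5; pushed sideways with fingertips below mid-height it rolls; the soft mat stops it soon, some 5 to 15 mm after a slow push.
- band: The goal mark: a broad dark band across the grey pastry mat, 260 mm long, 45 mm wide (as the pin is thick), flush. Origin at its centre on the mat's top, 3 mm above the counter; x along the band, y across it (the rolling direction, either way), z up. The mat is fixed, 300 mm by 500 mm (along y); the band's centre line lies 110 mm from one short edge.
- line: The other mark, not the goal: a thin dark line, 260 mm long and 6 mm wide, printed across the mat parallel to the band, 280 mm from it towards the mat's other end. Origin at its centre on the mat's top; axes parallel to the band's.
- cup: Small open metal cup, brown inside, a bystander, 60 mm in diameter and 52 mm high, standing on a far corner of the mat, outside the pin's way. Origin at the centre of its underside; z up.

How it is judged (in metres and radians):
On the way:
1. the pin has rolled: it has turned upside down about its own axis while on the mat (angle between pin's own z axis and vertical above 2.3 rad), for 0.04 s.
At the end, for the whole second after the job is handed in: The pin lies at rest on the mat on the broad band: its axis within 20 mm of the band's centre line, its middle within 45 mm of the band's middle along the band, within 0.2 rad (11 degrees) of the band's direction; the cup is within 20 mm of where it stood (y of pin in the frame of band between -0.02 and 0.02 m and x of pin in the frame of band between -0.045 and 0.045 m and angle between the x axis of pin and the x axis of band, either way round below 0.2 rad and z of pin in the frame of band below 0.028 m and linear speed of pin below 0.01 m/s and distance of cup from where it was at the start of the episode below 0.02 m); the robot touches nothing.
It fails at once if the pin is lifted off the mat (z of pin in the frame of band above 0.045 m).
It fails at once if the pin is gripped or pressed hard (over 30 N from the fingers) (contact force between the fingers and pin above 30 N).
It fails at once if the cup is displaced (distance of cup from where it was at the start of the episode above 0.03 m).
It also fails if it takes over 32 s, if anything falls off the work surface, if the arm or the gripper's body presses on something with over 40 N, if the wrist force passes 120 N, or if a joint passes its speed limit or range.

ROBOT

A 7-joint arm with a two-finger parallel gripper is mounted at the origin on a cart in front of the work surface, level with it; the furniture and walls round the work are solid. World frame = base frame: x ahead of the robot, y to its left, z up, the work surface at z = 0. Lengths are in mm, angles in rad, forces in N, time in s.
With the tool pointing down it reaches from about 425 to 1025 mm from the base axis. Payload 9.4 kg.
Tool frame: the origin (TCP) lies on the centre line of the jaws, within the pads' length; the fingertips stand ahead of it and the grasp point (between the pads) lies 3 mm ahead of it (manip.tip_reach is the z of the fingertips in the tool frame, in mm); z points along the fingers, y is the direction in which the jaws open and shut (so a half turn about z gives the same grasp; the last joint's range is limited). The gripper opens to 93 mm and grips with 3 to 60 N. Pads are 15 mm wide; open, the fingers measure 128 mm over their backs; the gripper's body (75 mm by 188 mm) begins 65 mm behind the grasp point.
Start: joints at [1.118, 0.599, -0.003, 1.599, 0.002, 0.943, -0.08], TCP at [266.078, -674.408, 240.618] pointing down, gripper open.
Joint ranges: [-2.57, 2.57], [-0.35, 1.97], [-1.29, 1.29], [0.11, 2.56], [-1.05, 4.19], [0.11, 1.86], [-2.63, 2.63]. Speed limits (rad/s): [2.22, 2.22, 3.01, 3.01, 3.14, 3.14, 3.14].

INTERFACE

Orientations are given as a unit quaternion [w, x, y, z].
In Python, from cell import sensors, eyes, hand_in, manip gives the robot as it stands.
- The arm moves only by the tool drive_tool, never from a script. Its argument "plan" is text: rows parted by semicolons, each of 5 numbers parted by spaces: the finger opening in mm, from 0 to 93, then the shift along the tool's x, y, z in mm, then the turn about the tool's z in degrees. A call has 1 to 12 rows; each row is the pose to reach, as a shift and turn from the pose commanded when the call began, along the tool's axes at that moment; what a row does not reach only later rows make up. A row lasts 1/12 s, in which the tool goes at most 41.7 mm and 7.16 degrees, less where a joint would pass 70% of its speed; a pose out of reach is approached as far as the arm can. A call with a gripper value outside its range is refused whole. The fingers move at their own pace and stop on an object; "force" is the grip in N (left out, the last holds). Time passes only in rows, so rows that repeat a pose let the fingers close. It gives the time, the measured TCP pose, the force and the opening at its end, in the units of the state.
- sensors.get_obs(): the state, without advancing time (a new reading comes with each control period).
- eyes.grab_frame(name): name is "scene" or "top"; returns a dict with "pixels" (480x640x3 uint8, blue, green, red), "depth" (480x640 float32, mm along the optical axis (not along the pixel's ray), 0 where there is no reading), "fx", "fy", "cx", "cy" (pixels), "eye" and "attitude" of the camera in the world. Camera axes: x right, y up, looking along -z (the intrinsics and any distortion apply to the point x, -y, -z); pixel columns grow to the right and rows downward; lengths in mm; the calibration is good to about 2 mm. A picture is of the moment at which its call begins.
- hand_in(): hands the job in, once; it reports no verdict.
The state is a dict: "time": time; "joint_positions": joint angles; "dq": joint speeds; "tau": joint torques, N m; "tcp_pos": TCP position; "eef_rot": TCP orientation; "ft_force": force on the tool from outside, world axes, zero at the start; "ft_torque": the same for the moment, N m; "finger_gap": finger opening in mm.
Only numpy, scipy, OpenCV 4.12 (cv2) and the standard library are available. Lean on these libraries where they do the work, as an engineer would, in place of code of your own. Each camera call takes 0.05 s, during which the arm holds its last target. There are 200 camera calls.

## Working session

There is one attempt and no reset: what is moved stays moved. The work goes in short steps, Python scripts to look and compute and a tool call to move; the robot and the scene stay as the last step left them, time stands still between calls to the robot, and variables do not carry over. Pictures are saved under pics/ and viewed, about 8 in all and at most 12, crops included, and the job is handed in when it is done.

Besides the shell and the picture viewer there is one more tool, called after "Call:" by a JSON object that holds its "api" and its "payload". drive_tool: Moves the arm, as the interface text tells. Its arguments: {"type":"object","properties":{"plan":{"type":"string"},"force":{"type":"number"}},"required":["plan"]}

```bash
ls; mkdir -p pics; cat > h.py <<'E'
import numpy as np, cv2
from scipy.spatial.transform import Rotation as R
from cell import sensors, eyes, hand_in, manip
def rot(q): q=np.array(q,float); return R.from_quat(np.r_[q[1:],q[0]]).as_matrix() if q.size==4 else q.reshape(3,3)
def ray(f,uv,z):
    uv=np.atleast_2d(uv).astype(float)
    d=np.c_[(uv[:,0]-f['cx'])/f['fx'],-(uv[:,1]-f['cy'])/f['fy'],-np.ones(len(uv))]@rot(f['attitude']).T
    e=np.array(f['eye']); return e+d*((z-e[2])/d[:,2])[:,None]
E
python3 - <<'E'
from h import *
print(sensors.get_obs(), manip.tip_reach)
for n in("top","scene"):
    f=eyes.grab_frame(n); cv2.imwrite(f"pics/{n}1.png",f['pixels']); print({k:v for k,v in f.items() if k not in('pixels','depth')})
E
```

```text
pics
{'time': 0.0, 'joint_positions': array([ 1.11829011,  0.60009756, -0.00249994,  1.60011132,  0.00180609,
        0.94292175, -0.07979101]), 'dq': array([-0.00166312, -0.00024369, -0.0017086 , -0.00024659,  0.00111354,
        0.00034178, -0.00026084]), 'tau': array([-6.73818249e-04, -7.65057993e+01,  1.49689849e+00, -2.52338880e+01,
       -5.25510230e-02,  1.71316601e-02,  1.52577159e-04]), 'tcp_pos': array([ 265.88533686, -673.99984185,  239.78712484]), 'eef_rot': array([-7.34163205e-04,  9.82394507e-01,  1.86816603e-01, -2.26380077e-04]), 'ft_force': array([ 0.56478275,  0.32284   , -0.89952008]), 'ft_torque': array([0.002392  , 0.08592374, 0.01641887]), 'finger_gap': 92.90406988537067} 22.0
{'fx': 480.72441041454033, 'fy': 480.72441041454033, 'cx': 320.3589697839496, 'cy': 242.90233184807954, 'eye': array([477.5975096 ,  63.22387586, 893.14855585]), 'attitude': array([ 0.71233622,  0.05113297, -0.05213455, -0.69802902])}
{'fx': 602.3445846254965, 'fy': 602.3445846254965, 'cx': 321.5770253539034, 'cy': 240.48678412777667, 'eye': array([-144.66619957,  435.64836853,  592.26071845]), 'attitude': array([-0.46015053, -0.24165853,  0.41317333,  0.74776363])}
```

View pics/top1.png

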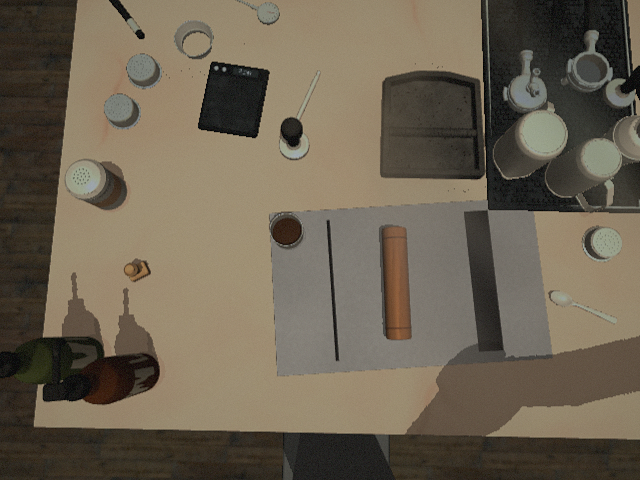

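View pics/scene1.png

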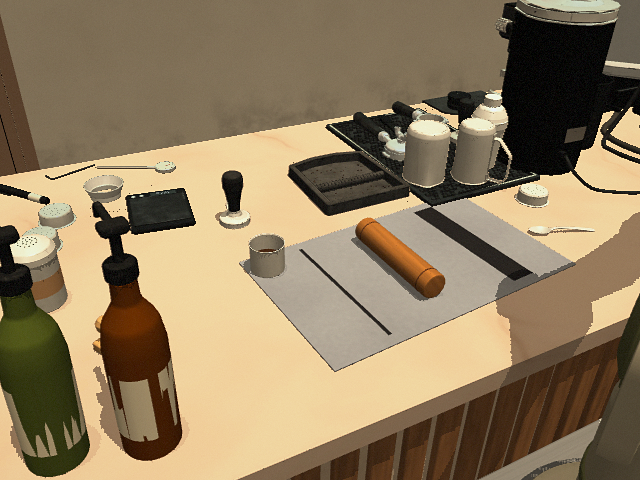

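The top view shows the pin at about (397,282), the broad band at about (484,280), the thin line at (333,290) and the cup at (286,230). The arm's shadow falls near the band's lower end. Now I'll measure them.

```bash
cat >> h.py <<'E'
def big(m,roi):
    k=np.zeros_like(m); x0,y0,x1,y1=roi; k[y0:y1,x0:x1]=m[y0:y1,x0:x1]
    c=max(cv2.findContours(k,cv2.RETR_EXTERNAL,cv2.CHAIN_APPROX_NONE)[0],key=cv2.contourArea); return c[:,0,:]
def box(f,c,z):
    w=ray(f,c,z)[:,:2].astype(np.float32); (cx,cy),(a,b),_=r=cv2.minAreaRect(w)
    p=cv2.boxPoints(r); e=max((p[1]-p[0],p[2]-p[1]),key=np.linalg.norm); ang=np.degrees(np.arctan2(e[1],e[0]))%180
    return np.round([cx,cy,max(a,b),min(a,b),ang],1)
def pin(f,roi=(340,200,560,380)):
    h=cv2.cvtColor(f['pixels'],cv2.COLOR_BGR2HSV)
    m=((h[...,1]>110)&(h[...,0]<20)&(h[...,2]>40)).astype(np.uint8)*255
    return big(cv2.morphologyEx(m,cv2.MORPH_OPEN,np.ones((3,3))),roi)
E
python3 - <<'E'
from h import *
f=eyes.grab_frame("top"); g=cv2.cvtColor(f['pixels'],cv2.COLOR_BGR2GRAY)
d=(g<60).astype(np.uint8)*255
b=big(d,(455,205,515,355)); l=big(d,(322,215,345,365)); p=pin(f)
print('band',box(f,b,3)); print('line',box(f,l,3)); print('pin',box(f,p,25.5), box(f,p,36))
dp=f['depth']; print('pin depth z',f['eye'][2]-dp[282,397],'mat',f['eye'][2]-dp[282,440])
s=eyes.grab_frame("scene"); q=s['pixels'].copy()
h=cv2.cvtColor(s['pixels'],cv2.COLOR_BGR2HSV)
ps=pin(s,(340,200,460,310)); print('scene pin',box(s,ps,25.5))
print('mat corners', ray(f,[(270,213),(533,200),(551,357),(277,376)],3)[:,:2].round())
print('cup', ray(f,[(286,230)],55)[:,:2].round())
E
```

```text
band [ 546.4 -239.1  259.    44.5    4.8]
line [524.   39.8 258.    5.1   4.7]
pin [526.7 -74.3 181.6  42.1   2.2] [526.1 -72.6 179.4  41.6   2.2]
pin depth z 46.37987909620131 mat 4.023799994638807
scene pin [541.2 -72.8 247.   61.4   2.3]
mat corners [[ 664.  160.]
 [ 699. -339.]
 [ 408. -358.]
 [ 365.  136.]]
cup [[623. 125.]]
```

Line-to-band measures 280 mm and the band 259×44.5 mm, both as specified. The pin comes out at 182 mm, which is short, so its mask is missing part of an end. I'll measure it once more with a looser mask and work out the approach.

```bash
cat >> h.py <<'E'
def pin(f,roi=(340,205,530,375)):
    h=cv2.cvtColor(f['pixels'],cv2.COLOR_BGR2HSV)
    m=((h[...,1]>70)&(h[...,0]<25)).astype(np.uint8)*255
    return big(cv2.morphologyEx(m,cv2.MORPH_CLOSE,np.ones((7,7))),roi)
B=np.array([546.4,-239.1]); A=np.array([np.cos(np.radians(4.8)),np.sin(np.radians(4.8))]); N=np.array([A[1],-A[0]])
def bandframe(xy): d=np.array(xy)-B; return (d@A).round(1),(d@N).round(1)   # along, across(+ = past band)
def shift(xy,z):
    o=sensors.get_obs(); M=rot(o['eef_rot']); print('tcp',o['tcp_pos'].round(1),'yaw x',np.degrees(np.arctan2(M[1,0],M[0,0])).round(2),'t',o['time'])
    return (M.T@(np.r_[xy,z]-o['tcp_pos'])).round(1)
E
python3 - <<'E'
from h import *
f=eyes.grab_frame("top"); p=pin(f); r=box(f,p,36); print(r,bandframe(r[:2]))
t=r[:2]-N*65; print(t,shift(t,200),shift(t,120))
E
```

```text
[536.9 -72.5 201.4  44.6   2.4] (np.float64(4.5), np.float64(-166.8))
tcp [ 266.  -674.2  240.2] yaw x 21.53 t 0.25
tcp [ 266.  -674.2  240.2] yaw x 21.53 t 0.25
[531.46094018  -7.72796415] [ 491.6 -522.5   40.5] [ 491.6 -522.5  120.5]
```

The pin now measures 201×45 mm, centred at (537,-72), 167 mm short of the band. I'm swinging over to its far side.

Call:
{"api": "drive_tool", "payload": {"plan": "93 25 -27 2 -4; 93 55 -59 5 -9; 93 86 -92 8 -14; 93 114 -121 10 -19; 93 142 -151 12 -24; 93 170 -181 14 -29; 93 198 -211 16 -34; 93 226 -241 18 -39; 93 254 -271 20 -44; 93 282 -301 22 -49; 93 310 -331 24 -54; 93 330 -351 25 -58"}}

```text
time: 1.25
tcp_pos: [445.1, -223.2, 215.7]
eef_rot: [-0.0, 0.766, 0.642, 0.0]
ft_force: [0.9, -0.2, -0.4]
finger_gap: 93.1
```

```bash
python3 - <<'E'
from h import *
print(shift([531.5,-7.7],120))
E
```

```text
tcp [ 445.1 -223.2  215.7] yaw x 79.93 t 1.25
[227.2  47.4  95.9]
```

Call:
{"api": "drive_tool", "payload": {"plan": "93 20 4 0 -3; 93 48 10 0 -6; 93 78 16 0 -9; 93 108 22 5 -12; 93 138 28 10 -15; 93 168 34 20 -15; 93 196 40 40 -15; 93 216 45 60 -15; 93 227 47 80 -15; 93 227 47 96 -15; 93 227 47 96 -15"}}

```text
time: 2.17
tcp_pos: [530.6, -11.1, 117.0]
eef_rot: [-0.002, 0.678, 0.735, -0.001]
ft_force: [-0.6, -0.9, 0.4]
finger_gap: 93.2
```

```bash
python3 - <<'E'
from h import *
f=eyes.grab_frame("top"); cv2.imwrite("pics/top2.png",f['pixels'])
print(shift([531.5,-7.7],34))
p=pin(f); r=box(f,p,36); print(r,bandframe(r[:2]))
E
```

```text
tcp [530.8 -11.8 118.4] yaw x 94.6 t 2.2167
[ 4.   1.3 84.4]
[ 528.  -140.6  336.5  299.7   91.1] (np.float64(-10.1), np.float64(-99.7))
```

View pics/top2.png

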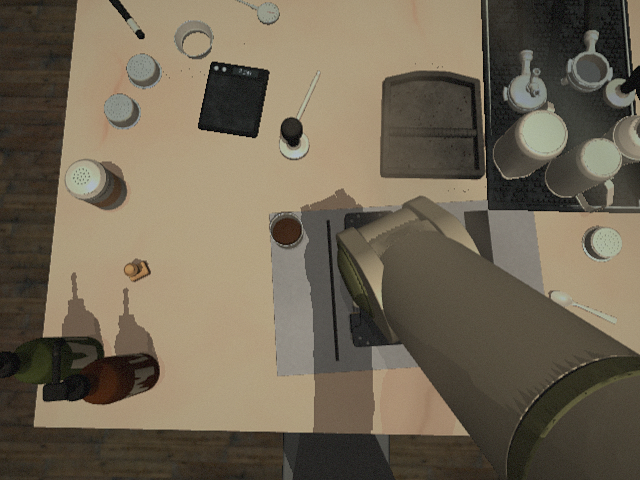

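The arm hides the pin from the top camera, and the gripper hovers beside it at about (370,280) with the cup untouched. The finger clearance to the pin is about 30 mm, so I'm descending.

Call:
{"api": "drive_tool", "payload": {"plan": "93 4 1 20 0; 93 4 1 45 0; 93 4 1 65 0; 93 4 1 78 0; 93 4 1 84 0; 93 4 1 84 0"}}

```text
time: 2.72
tcp_pos: [532.3, -8.6, 35.5]
eef_rot: [-0.0, 0.679, 0.734, -0.0]
ft_force: [0.1, 0.3, 0.3]
finger_gap: 92.9
```

```bash
python3 - <<'E'
from h import *
f=eyes.grab_frame("scene"); cv2.imwrite("pics/sc2.png",f['pixels'])
print(shift([531.5,-7.7],34), sensors.get_obs()['ft_force'])
E
```

```text
tcp [532.6  -8.5  36.2] yaw x 94.5 t 2.7667
[ 0.9 -1.   2.2] [0.19874282 0.88513898 1.07434863]
```

View pics/sc2.png

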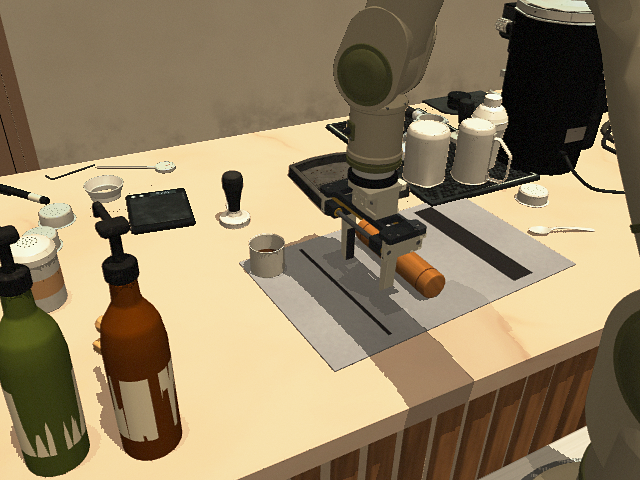

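The scene view shows both fingers down on the cup side of the pin, clear of it and of the cup at (267,256). I'm pushing slowly along -x of the tool.

Call:
{"api": "drive_tool", "payload": {"plan": "93 -7 0 2 0; 93 -15 0 2 0; 93 -22 0 2 0; 93 -27 0 2 0; 93 -31 0 2 0; 93 -35 0 2 0; 93 -40 0 2 0; 93 -45 0 2 0; 93 -50 0 2 0; 93 -55 0 2 0; 93 -60 0 2 0; 93 -65 0 2 0"}}

```text
time: 3.77
tcp_pos: [537.5, -73.3, 33.5]
eef_rot: [-0.0, 0.679, 0.735, -0.0]
ft_force: [-0.0, -0.3, 0.1]
finger_gap: 92.9
```

Call:
{"api": "drive_tool", "payload": {"plan": "93 -5 0 0 0; 93 -10 0 0 0; 93 -15 0 0 0; 93 -20 0 0 0; 93 -25 0 0 0; 93 -30 0 0 0; 93 -35 0 0 0; 93 -40 0 0 0; 93 -44 0 0 0; 93 -48 0 0 0; 93 -51 0 0 0; 93 -54 0 0 0"}}

```text
time: 4.77
tcp_pos: [541.8, -126.9, 33.6]
eef_rot: [-0.0, 0.679, 0.735, 0.0]
ft_force: [0.5, 1.0, 0.6]
finger_gap: 92.9
```

```bash
python3 - <<'E'
from h import *
f=eyes.grab_frame("scene"); cv2.imwrite("pics/sc3.png",f['pixels'])
o=sensors.get_obs(); print(o['tcp_pos'],bandframe(o['tcp_pos'][:2]), o['ft_force'],o['time'])
E
```

```text
[ 541.74713635 -127.57853324   33.57871306] (np.float64(4.7), np.float64(-111.5)) [ 0.35036334 -0.27663899 -0.11002831] 4.8167
```

View pics/sc3.png

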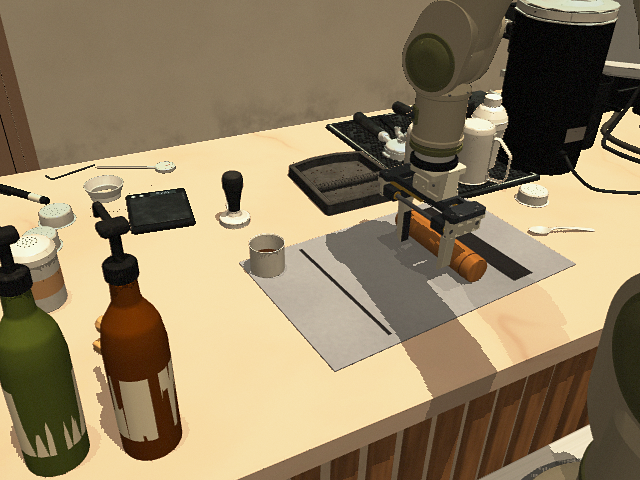

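The pin is rolling ahead of the fingers, with its near end at about (472,267) and still short of the band. I'll let it settle and then fit its axis from the depth points.

Call:
{"api": "drive_tool", "payload": {"plan": "93 0 0 0 0; 93 0 0 0 0; 93 0 0 0 0; 93 0 0 0 0; 93 0 0 0 0; 93 0 0 0 0"}}

```text
time: 5.32
tcp_pos: [541.8, -126.5, 33.6]
eef_rot: [-0.0, 0.678, 0.735, 0.0]
ft_force: [0.6, -0.3, -0.1]
finger_gap: 92.9
```

```bash
cat >> h.py <<'E'
from scipy.optimize import least_squares
def pinfit(f,roi=(395,200,560,310)):
    h=cv2.cvtColor(f['pixels'],cv2.COLOR_BGR2HSV); x0,y0,x1,y1=roi
    m=(h[...,1]>110)&(h[...,0]<18)&(f['depth']>0); k=np.zeros_like(m); k[y0:y1,x0:x1]=m[y0:y1,x0:x1]
    v,u=np.nonzero(k); d=f['depth'][v,u]
    P=np.c_[(u-f['cx'])/f['fx']*d,-(v-f['cy'])/f['fy']*d,-d]@rot(f['attitude']).T+np.array(f['eye'])
    q=np.c_[(P[:,:2]-B)@A,(P[:,:2]-B)@N,P[:,2]]; q=q[(q[:,2]>12)&(q[:,2]<54)&(abs(q[:,0])<120)&(abs(q[:,1])<150)]
    s=q[abs(q[:,0])<90]
    r=least_squares(lambda p:np.hypot(s[:,1]-p[0]-p[1]*s[:,0],s[:,2]-p[2])-22.5,[np.median(s[:,1]),0,25.5],loss='soft_l1')
    print('n',len(s),'across,slope,z',r.x.round(3),'rms',np.sqrt(np.mean(r.fun**2)).round(2),'along range',np.percentile(q[:,0],[.5,99.5]).round(1))
E
python3 - <<'E'
from h import *
pinfit(eyes.grab_frame("scene")); o=sensors.get_obs(); print(bandframe(o['tcp_pos'][:2]),o['tcp_pos'][2])
E
```

```text
n 1339 across,slope,z [-7.2566e+01  3.8000e-02  2.4678e+01] rms 1.56 along range [-100.6   78.4]
(np.float64(4.8), np.float64(-112.6)) 33.62149045310126
```

The fit gives z of 24.7 mm against 25.5 expected, with the pin 72.6 mm short and about 10 mm of coasting. I'll push 66 mm more with the same slow-down.

Call:
{"api": "drive_tool", "payload": {"plan": "93 -4 0 0 0; 93 -9 0 0 0; 93 -14 0 0 0; 93 -19 0 0 0; 93 -24 0 0 0; 93 -29 0 0 0; 93 -34 0 0 0; 93 -38 0 0 0; 93 -42 0 0 0; 93 -46 0 0 0; 93 -50 0 0 0; 93 -54 0 0 0"}}

```text
time: 6.37
tcp_pos: [546.1, -180.8, 33.6]
eef_rot: [-0.0, 0.679, 0.735, 0.0]
ft_force: [0.8, 0.7, -0.9]
finger_gap: 93.4
```

Call:
{"api": "drive_tool", "payload": {"plan": "93 -4 0 0 0; 93 -7 0 0 0; 93 -10 0 0 0; 93 -12 0 0 0; 93 -12 0 0 0; 93 -12 0 0 0; 93 -12 0 0 0; 93 -12 0 0 0; 93 -12 0 0 0; 93 -12 0 0 0"}}

```text
time: 7.2
tcp_pos: [547.0, -192.3, 33.6]
eef_rot: [-0.0, 0.678, 0.735, 0.0]
ft_force: [-0.3, -0.3, 0.0]
finger_gap: 93.0
```

```bash
python3 - <<'E'
from h import *
pinfit(eyes.grab_frame("scene"),(395,190,590,310)); o=sensors.get_obs(); print(bandframe(o['tcp_pos'][:2]),o['tcp_pos'][2])
E
```

```text
n 1398 across,slope,z [-12.088   0.028  24.662] rms 1.76 along range [-101.6   96.4]
(np.float64(4.5), np.float64(-46.6)) 33.60714782131173
```

The pin is 12 mm short of centre and parallel within 2°. I'll nudge it a little more.

Call:
{"api": "drive_tool", "payload": {"plan": "93 -2 0 0 0; 93 -4 0 0 0; 93 -6 0 0 0; 93 -9 0 0 0; 93 -11 0 0 0; 93 -12 0 0 0; 93 -12 0 0 0; 93 -12 0 0 0; 93 -10 0 0 0; 93 -5 0 0 0; 93 5 0 0 0; 93 15 0 0 0"}}

```text
time: 8.25
tcp_pos: [545.7, -176.4, 33.6]
eef_rot: [-0.0, 0.679, 0.734, 0.0]
ft_force: [-0.6, 0.3, -0.3]
finger_gap: 92.9
```

```bash
python3 - <<'E'
from h import *
pinfit(eyes.grab_frame("scene"),(395,190,590,310)); o=sensors.get_obs(); print(bandframe(o['tcp_pos'][:2]),o['tcp_pos'][2])
E
```

```text
n 1336 across,slope,z [-18.627  -0.263  24.345] rms 8.99 along range [-102.6   92.3]
(np.float64(4.9), np.float64(-65.4)) 33.68596120482229
```

That fit is unreliable (rms 9 mm), probably because the fingers contaminate the points. I'll lift clear and check from the top.

Call:
{"api": "drive_tool", "payload": {"plan": "93 10 0 0 0; 93 12 0 -15 0; 93 12 0 -45 0; 93 12 0 -80 0; 93 15 0 -115 0; 93 35 0 -150 0; 93 65 0 -170 0; 93 100 0 -180 0; 93 135 0 -180 0; 93 170 0 -180 0; 93 200 0 -180 0; 93 220 0 -180 0"}}

```text
time: 9.3
tcp_pos: [527.6, 45.9, 214.0]
eef_rot: [-0.0, 0.677, 0.736, 0.001]
ft_force: [-0.4, -1.1, -0.4]
finger_gap: 92.4
```

```bash
python3 - <<'E'
from h import *
f=eyes.grab_frame("top"); cv2.imwrite("pics/top3.png",f['pixels'])
s=eyes.grab_frame("scene"); cv2.imwrite("pics/sc4.png",s['pixels'])
pinfit(s,(395,190,590,310)); r=box(f,pin(f,(440,200,530,365)),36); print(r,bandframe(r[:2]))
E
```

```text
n 2029 across,slope,z [ 1.227  0.025 24.622] rms 1.32 along range [-102.3   96.3]
[ 522.4 -225.   251.3  157.     1.1] (np.float64(-22.7), np.float64(-16.1))
```

View pics/top3.png

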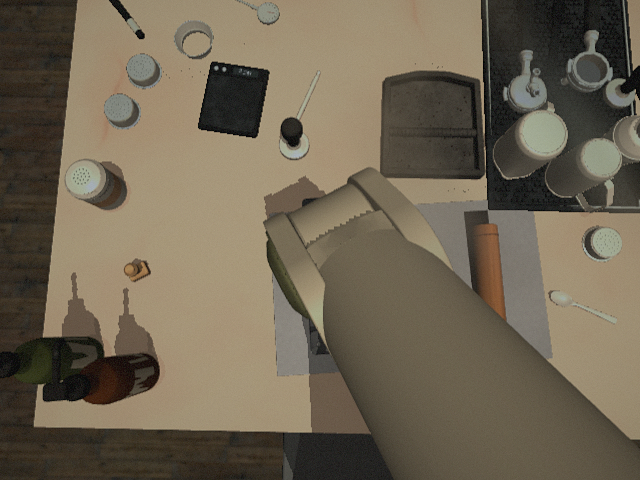

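The scene fit now puts the pin 1 mm off the band's centre line and 3 mm off along it, 1.4° off parallel, and at rest height. The top picture shows it lying on the band at about (487,270), partly hidden by the arm, so the top box is invalid. I'll do one cross-check with the unoccluded top rows and the cup, let it settle, then hand in.

Call:
{"api": "drive_tool", "payload": {"plan": "93 0 0 0 0; 93 0 0 0 0; 93 0 0 0 0; 93 0 0 0 0; 93 0 0 0 0; 93 0 0 0 0"}}

```text
time: 9.9
tcp_pos: [528.4, 41.1, 213.5]
eef_rot: [-0.0, 0.679, 0.734, -0.0]
ft_force: [-0.3, -0.1, 0.4]
finger_gap: 93.1
```

```bash
python3 - <<'E'
from h import *
f=eyes.grab_frame("top"); s=eyes.grab_frame("scene"); pinfit(s,(395,190,590,310))
h=cv2.cvtColor(f['pixels'],cv2.COLOR_BGR2HSV)
for v in (235,255,270):
    u=np.nonzero((h[v,465:520,1]>110)&(h[v,465:520,0]<18))[0]+465; print(v,u.min(),u.max(),bandframe(ray(f,[(u.mean(),v)],36)[0,:2]))
a=cv2.imread('pics/scene1.png')[232:280,240:290].astype(int); print('cup patch diff',np.abs(a-s['pixels'][232:280,240:290]).mean())
b=cv2.cvtColor(s['pixels'][225:285,235:300],cv2.COLOR_BGR2GRAY);c=cv2.cvtColor(cv2.imread('pics/scene1.png')[225:285,235:300],cv2.COLOR_BGR2GRAY)
print('cup shift px',cv2.phaseCorrelate(b.astype(np.float32),c.astype(np.float32)))
E
```

```text
n 2035 across,slope,z [ 1.265  0.026 24.686] rms 1.38 along range [-102.2   96.1]
235 481 497 (np.float64(77.6), np.float64(8.8))
255 478 499 (np.float64(41.5), np.float64(3.7))
270 478 500 (np.float64(14.5), np.float64(1.5))
cup patch diff 23.882083333333334
cup shift px ((0.05794535336087847, 0.4420409571918711), 0.6108178697250507)
```

```bash
python3 -c "
from h import *
print(hand_in())"
```

```text
the job is handed in; nothing more can be done
None
```

I rolled the pin about 168 mm onto the broad band in three slow pushes with the open fingertips, then raised the gripper clear and handed the job in at about 10 s. No verdict is reported.

**Final position:** in the last scene-camera check the pin was 1.3 mm off the band's centre line. Its middle was about 3 mm off along the band, and it lay 1.5° off parallel. Its axis was 24.7 mm above the counter (25.5 expected). It had not moved over the last half second.

**Rolling:** I did not measure the turn itself. 168 mm of rolling is more than one full turn (141 mm), so it should have passed upside down.

**Cup:** in the scene picture it shifted less than half a pixel. The plain image difference there was large (24), most likely because of the arm's shadow.

**Checks that failed or disagreed:**
- The first pin mask measured 182 mm long; a looser mask gave 201 mm.
- The depth fit just after the last nudge failed (9 mm rms), probably because the fingers hid part of the pin. I repeated it with the arm clear.
- The final top-view box was spoiled by the arm hiding part of the pin. The rows I could use put the pin 1.5 to 4 mm off the centre line. One row gave 9 mm, where the visible pin was too narrow (16 pixels instead of 22), probably because of shadow.

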